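# Fit the grinding cup and hold it on pulse

## Robot

A 6-joint arm with a two-finger parallel gripper is mounted at the origin on a cart in front of the work surface, level with it; the furniture and walls round the work are solid. World frame = base frame: x ahead of the robot, y to its left, z up, the work surface at z = 0. Lengths are in mm, angles in degrees, forces in N, time in s.
With the tool pointing down it reaches from about 325 to 850 mm from the base axis. Payload 4.4 kg.
Tool frame: the origin (TCP) lies at the very end of the fingers, on their centre line; the grasp point (between the pads) lies pinch_z behind it (pinch_z is the distance from the TCP to the grasp point, in mm); z points along the fingers, y is the line along which they close (so a half turn about z gives the same grasp; the last joint's range is limited). The gripper opens to 94 mm and grips with 3 to 60 N. Pads are 16 mm wide; open, the fingers measure 119 mm over their backs; the gripper's body (75 mm by 177 mm) begins 78 mm behind the grasp point.
Start: joints at [62.939, 11.837, 88.321, -0, 79.842, -8.623], TCP at [181.867, 545.482, 178.847] pointing down, gripper open.
Joint ranges: [-156.59, 156.59], [-49.26, 127.26], [12.9, 141.05], [-63.56, 243.56], [4.71, 150.69], [-161.64, 161.64]. Speed limits (degrees/s): [159.86, 159.86, 180, 180, 180, 180].

## Interface

Orientations are given as a 3x3 rotation matrix whose columns are the frame's x, y, z axes.
In Python, from station import * gives the robot as it stands.
- The arm moves only by the shell command python3 -m handwheel 'ROWS' [FORCE]. ROWS is JSON, a list of rows, each an object of numbers: "jaw": the closure, from 0 (fully open) to 1 (shut); "tx", "ty", "tz": the shift along the tool's x, y, z as a fraction of full scale; "ax", "ay", "az": the turn, a rotation vector about the tool's x, y, z as a fraction of full scale. A call has 1 to 12 rows; each row shifts and turns the commanded pose from where the row before left it, along the tool's axes as they then stand; what a row does not reach is not made up. Full scale, the value 1, is 20 mm for a shift and 6 degrees for a turn. A row lasts 1/8 s, in which the tool goes at most 62.5 mm and 10.7 degrees, less where a joint would pass 70% of its speed; a pose out of reach is approached as far as the arm can. A call with a number of a shift or a turn outside -1 to 1 is refused whole. A call with a gripper value outside its range is refused whole. The fingers move at their own pace and stop on an object; FORCE is the grip in N (left out, the last holds). Time passes only in rows, so rows that do not move let the fingers close. It gives the time, the measured TCP pose, the force, the opening and the grip force at its end, in the units of the state.
- observe(): the state, without advancing time (a new reading comes with each control period).
- get_image(name): name is "scene" or "top" or "wrist"; returns the picture (384x512x3 uint8, red, green, blue); there is no depth.
- camera_model(name): a dict with "camera_matrix" (3x3 intrinsics, pixels), "view" (4x4, takes a point from world to camera coordinates). Camera axes: x right, y down, z forward; pixel columns grow to the right and rows downward; lengths in mm; the calibration is good to about 2 mm. A picture is of the moment at which its call begins: read the wrist's pose just before it. camera_model takes no time and is no camera call; for the wrist camera it gives the pose at the moment of the call.
- hand_in(): hands the job in; it is judged then, once.
The state is a dict: "time_s": time; "joint_pos": joint angles; "qd": joint speeds; "tau": joint torques, N m; "ee_pos": TCP position; "orientation": TCP orientation; "force": force on the tool from outside, world axes, zero at the start; "wrist_torque": the same for the moment, N m; "finger_gap": finger opening in mm; "finger_force": force on a finger pad.
Only numpy, scipy, OpenCV 4.12 (cv2) and the standard library are available. Lean on these libraries where they do the work, as an engineer would, in place of code of your own. Each camera call takes 0.05 s, during which the arm holds its last target. There are 200 camera calls.

## Task

Run the counter-top grinder on pulse: swing its latch lever off the cover, open the cover until it leans back past upright, and set the steel grinding cup upright into the socket with its two lugs going down through the two slots. Twist the cup clockwise (seen from above) until its fin lines up with the bar marks, halfway to the lock, and keep hold of it there against the spring: finish while holding it on the bar marks, and never turn it on to where it clicks and locks. Do not shove the jars and the tomato standing around.

Things in the scene. Friction and masses are not known exactly. Their poses are not given: they have to be found in the camera images.
- grinder: Grinder's motor base, fixed to the table: black housing, bright metal top plate at z 60 mm. Origin: socket axis at table height; z up. It spans x -100 to +86, y -83 to +83 mm in its own frame; latch at the front (-x, robot side), cover hinge at +x. The bar marks (pulse, half-turn) lie along its x axis, on both sides of the socket.
- socket (a point): Centre of the socket's floor, 40 mm above the table, under the cover. Socket 91 mm wide, 20 mm deep below the plate. Two inward lips flush with the plate (underside 12 mm over the floor) leave a 73 mm round hole and two slots facing each other for the cup's lugs.
- slot (a point): Mouth of one slot, 41 mm from the socket axis, at plate height; its twin faces it across the socket. Slots are about 17 mm wide, 91 mm across both, with a raised arrowhead outside each. Their line is turned +0.60 rad (counter-clockwise from above) from the grinder's x axis.
- bar_mark (a point): Middle of one raised bar mark on the plate (13 mm long, radial), 55 mm from the socket axis along the grinder's +x; its twin faces it across the socket. Half-turn position, 0.60 rad clockwise of the slots.
- ring_mark (a point): One small raised ring mark on the plate (11 mm), 55 mm from the axis; its twin faces it across the socket. Lock position, 1.20 rad clockwise of the slots. A sprung ball in the floor resists the lug from about 0.15 rad beyond the bar marks, and clicks behind it (locked) about 0.53 rad beyond them.
- grinding_cup: Loose closed steel cup, about 0.22 kg, standing upright, fin up, 102 mm tall. Origin: centre of underside; z up. Body 60 mm wide to z 64 mm, foot 67 mm wide. The same after half a turn: either lug fits either slot. Seated, its origin is at the socket's floor centre, x axis along the slots' line; on pulse its x axis lies along the grinder's. Once turned, the lips hold it down.
- cup_fin (a point): Point in the cup's black grip fin, on the cup's axis, 91 mm above its underside (11 mm below the fin's top). Fin along the cup's x axis: 20 mm thick (y), 56 mm long, from 64 mm to 102 mm above the underside, straight above the two lugs.
- cup_lug (a point): End of one of the two lugs at the cup's foot, 43 mm from the cup's axis along +x; the other points the other way (86 mm over both). Lugs are 10 mm wide and 8 mm tall from the underside.
- latch_post (a point): Point on the axis of the latch's upright finger post, 102 mm above the table, 10 mm below its top (post 12 mm thick, bare from 78 mm up). It stands at the end of the lever, 50 mm from the lever's vertical pivot, which is at x -78, y -50 mm in the grinder's frame.
- latch (a joint): Angle of the latch lever about its vertical pivot, rad: near 0 it lies along the grinder's +y, over the cover's front tongue, and blocks it; grows counter-clockwise from above, the post moving towards the robot (-x), stop at 1.5. Free of the tongue from about 0.7. Friction 0.4 N at the post; it stays where left.
- cover_handle (a point): Centre of the T handle on top of the cover: a round bar with flat ends, 30 mm long along the grinder's y, 16 mm thick, 34 mm above the cover's mid-plane. It stands 100 mm above the table with the cover shut. Nothing else stands within 25 mm of its ends.
- cover_hinge (a point): Middle of the cover's hinge axis, which runs along the grinder's y, at x +76 mm, z 66 mm of the grinder's frame. The handle is 110 mm from it along the cover and 34 mm off its plane. The cover is a plate 120 mm wide, 8 mm thick; its front tongue ends 161 mm from the hinge.
- cover (a joint): Angle of the cover, rad: 0 shut flat over the socket, grows as the front edge rises and swings back away from the robot, 1.57 upright, 2.0 at the stop. Leaning back means 1.65 or more. Friction (0.12 N m) keeps it where it is left.
- sprung_ring (a joint): Angle of the sprung ring inside the socket, rad: 0 at rest, grows clockwise as the cup's lugs push it. After about 0.09 rad of slack it follows the cup; about 0.5 with the cup on the bar marks, over 1.0 in the lock, 1.13 at the stop. The spring turns the cup back with 0.06 N m at rest, 0.11 N m at the bar marks.
- spice_jar: Small spice jar with dark cap, 41 mm wide, 105 mm tall, loose, upright; origin: centre of its underside. Leave alone.
- jam_jar: Squat glass jar with dark lid, 65 mm wide, 86 mm tall, loose, upright; origin: centre of its underside. Leave alone.
- tomato: Tomato, 65 mm, loose; origin: underside. Leave alone.
Mind the look-alikes: they are no part of the job. Leave any green or turquoise look-alike of the grinding_cup alone.

How it is judged (in metres and radians):
On the way, in this order (a step that is already met when the one before it is completed fails the run):
1. the latch lever is swung off the cover's tongue (value of joint latch above 0.7 rad and value of joint cover below 0.1 rad), for 0.1 s.
2. the cover is opened past upright (value of joint cover above 1.6 rad), for 0.2 s.
3. the cup's foot is down in the socket (horizontal distance between grinding_cup and grinder below 0.006 m and z of grinding_cup in the frame of grinder below 0.046 m and angle between grinding_cup's own z axis and vertical below 0.08 rad), for 0.1 s.
At the end, for the whole second after the job is handed in: Cup upright in the socket (within 6 mm of its axis, underside under 46 mm, tilt under 0.08 rad), fin within 0.17 rad of the bar marks, sprung ring at 0.33 to 0.72 rad, at rest, fingers still holding it; cover past 1.6 rad, latch past 0.7 rad (all of step 3 and angle between the x axis of grinding_cup and the x axis of grinder, either way round below 0.17 rad and value of joint sprung_ring between 0.33 and 0.72 rad and contact force between the fingers and grinding_cup above 1 N and angular speed of grinding_cup below 0.3 rad/s and value of joint cover above 1.6 rad and value of joint latch above 0.7 rad); the arm keeps its last pose, push and grip.
It fails at once if the cup is turned on into the lock (value of joint sprung_ring above 1 rad).
It fails at once if the spice jar is shoved away (distance of spice_jar from where it was at the start of the episode above 0.04 m).
It fails at once if the jam jar is shoved away (distance of jam_jar from where it was at the start of the episode above 0.04 m).
It fails at once if the tomato is shoved away (distance of tomato from where it was at the start of the episode above 0.04 m).
It also fails if it takes over 72 s, if anything falls off the work surface, if the arm or the gripper's body presses on something with over 40 N, if the wrist force passes 120 N, or if a joint passes its speed limit or range.

## Working session

There is one attempt and no reset: what is moved stays moved. The work goes in short steps, Python scripts to look and compute and a shell command to move; the robot and the scene stay as the last step left them, time stands still between calls to the robot, and variables do not carry over. Pictures are saved under pics/ and viewed, at most 10 in all, crops included, and the job is handed in when it is done.

```bash
mkdir -p pics; ls
python3 - <<'E'
from station import *
import cv2,json
s=observe(); print({k:(v if not hasattr(v,'tolist') else v.tolist()) for k,v in s.items()})
for n in ("scene","top"):
    im=get_image(n); cv2.imwrite(f"pics/{n}0.png",im[:,:,::-1])
    m=camera_model(n); print(n,m)
E
```

```text
pics
{'time_s': 0.0, 'joint_pos': [62.939884286537115, 11.885644969197381, 88.40301733852635, 0.0006633789375066034, 79.84011809105917, -8.624379318949284], 'qd': [-0.018472013171459568, 0.007307418254800735, 0.09263325019691453, -0.09279219766887796, -0.046706673114111565, 0.017666737312298616], 'tau': [0.0004184007048024796, -37.08845615386963, -28.141477704048157, 0.06995553150773048, 0.036157899303361773, -0.00015139444258238655], 'ee_pos': [181.46761310061683, 544.7193239551871, 177.69178471694045], 'orientation': [[-0.9486781214189922, 0.3162416094707379, -0.0010326569075739909], [0.316243103673124, 0.9486760847326801, -0.001996405635707129], [0.0003483103805570096, -0.002220516973553606, -0.9999974739889341]], 'force': [0.04785195114583067, -0.1390831725844662, 0.6413359274927598], 'wrist_torque': [-0.004651322535369121, 0.02846552133150767, -0.042682181122395565], 'finger_force': 0.0, 'finger_gap': 93.93623157881414}
scene {'camera_matrix': array([[376.66173263,   0.        , 265.9935074 ],
       [  0.        , 376.66173263, 198.42311785],
       [  0.        ,   0.        ,
[... 194 characters left out ...]
,
       [ 5.81252272e-01,  5.96035664e-01, -5.53974082e-01,
         7.65755518e+02],
       [ 0.00000000e+00,  0.00000000e+00,  0.00000000e+00,
         1.00000000e+00]])}
top {'camera_matrix': array([[408.74265659,   0.        , 251.27193358],
       [  0.        , 408.74265659, 191.99426707],
       [  0.        ,   0.        ,   1.        ]]), 'view': array([[-2.12515421e-02, -9.99603967e-01,  1.84467329e-02,
         4.00343007e+01],
       [-9.99277047e-01,  2.06555836e-02, -3.19175679e-02,
         4.84215107e+02],
       [ 3.15238994e-02, -1.91116943e-02, -9.99320262e-01,
         1.37449408e+03],
       [ 0.00000000e+00,  0.00000000e+00,  0.00000000e+00,
         1.00000000e+00]])}
```

```bash
python3 -c "
import cv2,numpy as np
a=cv2.imread('pics/top0.png');b=cv2.imread('pics/scene0.png')
cv2.imwrite('pics/t.png',cv2.resize(a,(800,600),interpolation=cv2.INTER_CUBIC));cv2.imwrite('pics/s.png',cv2.resize(b,(800,600),interpolation=cv2.INTER_CUBIC))"
```

```text
(no output)
```

View pics/t.png

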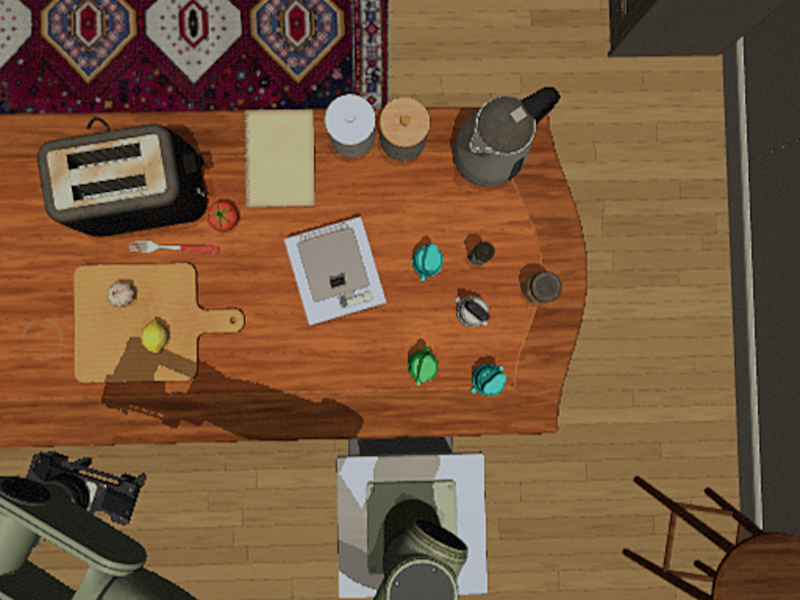

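View pics/s.png

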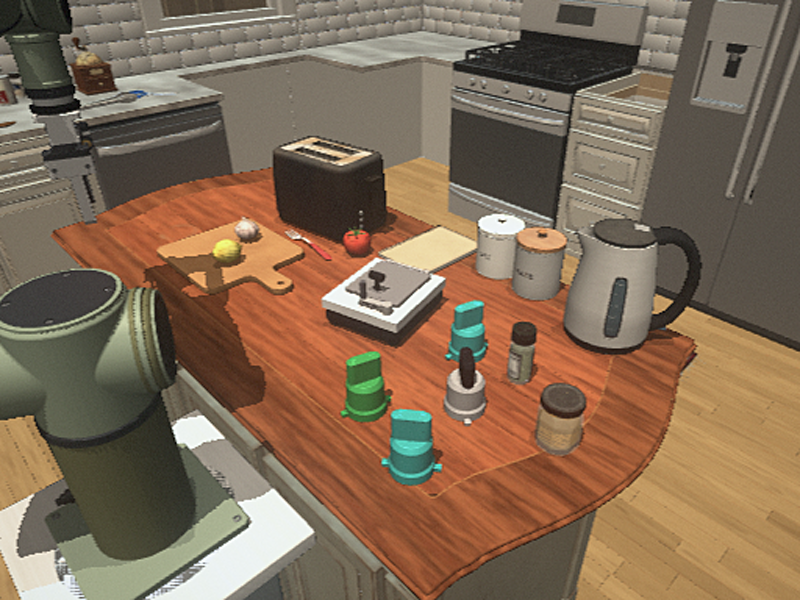

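The top view shows the grinder at about (335,270) and the steel cup at (473,311), with turquoise and green look-alikes around it. The scene view confirms this, and the latch post is at the front of the grinder. Next I'll measure the plate and the cup.

```bash
cat > h.py <<'E'
from station import *
import cv2,numpy as np
def ray(c,uv):
    V=c['view'];R=V[:3,:3];t=V[:3,3]
    d=R.T@np.linalg.solve(c['camera_matrix'],[uv[0],uv[1],1.]);return -R.T@t,d
def onz(c,uv,z):
    o,d=ray(c,uv);return o+d*(z-o[2])/d[2]
def proj(c,p):
    V=c['view'];q=c['camera_matrix']@(V[:3,:3]@np.asarray(p,float)+V[:3,3]);return q[:2]/q[2]
E
python3 - <<'E'
from h import *
c=camera_model("top");a=cv2.imread('pics/top0.png')
hsv=cv2.cvtColor(a,cv2.COLOR_BGR2HSV)
# plate+cover: low saturation region
m=((hsv[:,:,1]<60)&(hsv[:,:,2]>90)).astype(np.uint8)
m[:, :170]=0;m[:,255:]=0;m[:130]=0;m[215:]=0
m=cv2.morphologyEx(m,cv2.MORPH_CLOSE,np.ones((5,5)))
cs,_=cv2.findContours(m,0,2);k=max(cs,key=cv2.contourArea)
P=np.array([onz(c,p[0],60)[:2] for p in k],np.float32)
r=cv2.minAreaRect(P);print(r,cv2.boxPoints(r))
b=cv2.resize(a[125:245,170:340],None,fx=4.7,fy=4.7,interpolation=cv2.INTER_CUBIC);cv2.imwrite('pics/tc.png',b)
E
```

```text
((548.21337890625, 150.61927795410156), (189.70411682128906, 167.76116943359375), 15.299707412719727) [[434.58957 206.4986 ]
 [478.8564   44.68309]
 [661.83716  94.73996]
 [617.5703  256.55548]]
```

View pics/tc.png

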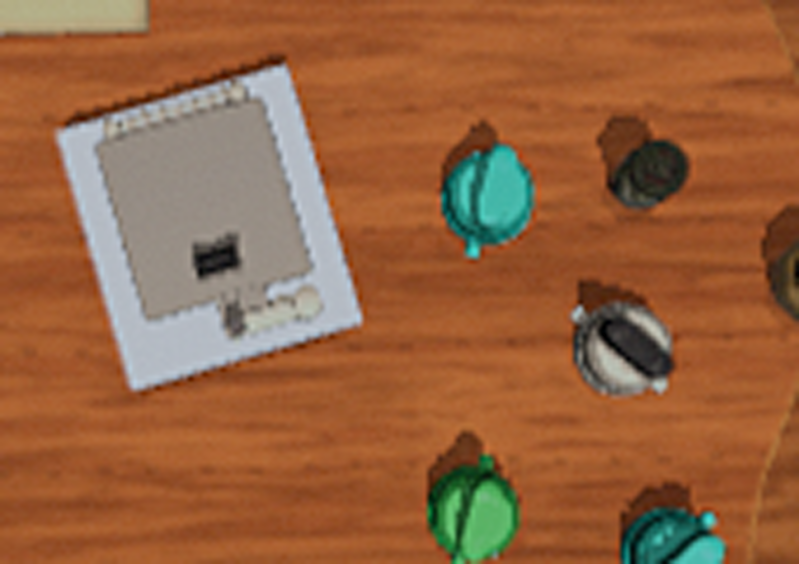

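```bash
cat >> h.py <<'E'
def sh(p,yawy=None,pos=None,R=None):
    "shift (tool axes, units of 20mm) from measured pose to p, and az turn (units of 6deg) to tool-y angle yawy"
    s=observe(); R=np.array(s['orientation']) if R is None else R; e=np.array(s['ee_pos'])
    out={'t':np.round(R.T@(np.array(p)-e)/20,2)}
    if yawy is not None:
        a=np.degrees(np.arctan2(R[1,1],R[0,1])); out['az']=round(((a-yawy+180)%360-180)/6,2)
    return out
def Rd(yawy):
    a=np.radians(yawy);y=np.array([np.cos(a),np.sin(a),0]);z=np.array([0,0,-1.]);return np.c_[np.cross(y,z),y,z]
th=np.radians(15.3);O=np.array([555,152.5,0])
def G(x,y,z): return O+np.array([np.cos(th)*x-np.sin(th)*y,np.sin(th)*x+np.cos(th)*y,z])
E
python3 - <<'E'
from h import *
import station
print([n for n in dir(station) if n[0]!='_'],getattr(station,'pinch_z',None))
c=camera_model("top");cs=camera_model("scene")
f=lambda u,v:(u/4.7+170,v/4.7+125)
print('post seen',onz(c,f(235,318),110),'expected',G(-78,0,110)); print('handle',onz(c,f(217,255),108),G(-34,0,108)); print('pivot',onz(c,f(305,302),75),G(-78,-50,75))
l1,l2=onz(c,f(578,313),6),onz(c,f(658,386),6);print('cup',l1,l2,(l1+l2)/2,np.linalg.norm(l1-l2),np.degrees(np.arctan2(*(l1-l2)[1::-1])))
f1,f2=onz(c,f(606,322),102),onz(c,f(667,367),102);print((f1+f2)/2,np.degrees(np.arctan2(*(f1-f2)[1::-1])),np.linalg.norm(f1-f2))
print(sh(G(-78,0,170),-74.7),sh(G(-78,0,170),R=Rd(-74.7)))
E
```

```text
['PlanningError', 'camera_model', 'get_image', 'hand_in', 'observe', 'pinch_z'] 18.8
post seen [481.65034253 129.6002792  110.        ] expected [479.76452136 131.9179021  110.        ]
handle [523.96219026 140.90396243 108.        ] [522.20504777 143.5283163  108.        ]
pivot [492.70603789  83.61125867  75.        ] [492.95817386  83.69003118  75.        ]
cup [ 483.41951003 -111.58234524    6.        ] [ 429.57436277 -168.08349945    6.        ] [ 456.4969364  -139.83292235    6.        ] 78.04921723344277 46.37882836973691
[ 458.53710232 -138.74815937  102.        ] 52.36263142886814 50.8639848421689
{'t': array([-20.68, -14.87,   0.42]), 'az': np.float64(24.38)} {'t': array([ 8.94, 23.85,  0.39])}
```

```bash
python3 -m handwheel '[{"az":1},{"az":1},{"az":1},{"az":1},{"az":1},{"az":1},{"az":1},{"az":1},{"az":1},{"az":1},{"az":1},{"az":1}]' >/dev/null; python3 -m handwheel '[{"az":1},{"az":1},{"az":1},{"az":1},{"az":1},{"az":1},{"az":1},{"az":1},{"az":1},{"az":1},{"az":1},{"az":1}]'  >/dev/null
python3 -m handwheel '[{"az":0.4,"tx":0.4,"ty":1},{"tx":0.4,"ty":1},{"tx":0.4,"ty":1},{"tx":0.4,"ty":1},{"tx":0.4,"ty":1},{"tx":0.4,"ty":1},{"tx":0.4,"ty":1},{"tx":0.4,"ty":1},{"tx":0.4,"ty":1},{"tx":0.4,"ty":1},{"tx":0.4,"ty":1},{"tx":0.4,"ty":1}]'
python3 -c "
from h import *
print(sh(G(-78,0,170),-74.7))"
```

```text
{'t': array([-20.68, -14.87,   0.42]), 'az': np.float64(24.38)}invalid input
invalid input
invalid input
```

```bash
python3 -m handwheel '[{"jaw":0,"tx":0,"ty":0,"tz":0,"ax":0,"ay":0,"az":1}]'; python3 -m handwheel '[{"jaw":0,"az":1}]'; python3 -m handwheel '[{"az":1.0}]';python3 -m handwheel '[{"tx":0,"ty":0,"tz":0,"ax":0,"ay":0,"az":1}]'
```

```text
time_s: 0.22
ee_pos: [181.6, 545.0, 178.1]
orientation: [[-0.909, 0.416, -0.001], [0.416, 0.909, -0.001], [0.0, -0.002, -1.0]]
force: [-1.4, 0.4, -0.9]
finger_gap: 93.9
finger_force: 0.0invalid input
invalid input
invalid input
```

```bash
python3 -m handwheel '[{"jaw":0,"tx":0,"ty":0,"tz":0,"ax":0,"ay":0,"az":1},{"jaw":0,"tx":0,"ty":0,"tz":0,"ax":0,"ay":0,"az":1},{"jaw":0,"tx":0,"ty":0,"tz":0,"ax":0,"ay":0,"az":1},{"jaw":0,"tx":0,"ty":0,"tz":0,"ax":0,"ay":0,"az":1},{"jaw":0,"tx":0,"ty":0,"tz":0,"ax":0,"ay":0,"az":1},{"jaw":0,"tx":0,"ty":0,"tz":0,"ax":0,"ay":0,"az":1},{"jaw":0,"tx":0,"ty":0,"tz":0,"ax":0,"ay":0,"az":1},{"jaw":0,"tx":0,"ty":0,"tz":0,"ax":0,"ay":0,"az":1},{"jaw":0,"tx":0,"ty":0,"tz":0,"ax":0,"ay":0,"az":1},{"jaw":0,"tx":0,"ty":0,"tz":0,"ax":0,"ay":0,"az":1},{"jaw":0,"tx":0,"ty":0,"tz":0,"ax":0,"ay":0,"az":1},{"jaw":0,"tx":0,"ty":0,"tz":0,"ax":0,"ay":0,"az":1}]'>/dev/null;python3 -m handwheel '[{"jaw":0,"tx":0,"ty":0,"tz":0,"ax":0,"ay":0,"az":1},{"jaw":0,"tx":0,"ty":0,"tz":0,"ax":0,"ay":0,"az":1},{"jaw":0,"tx":0,"ty":0,"tz":0,"ax":0,"ay":0,"az":1},{"jaw":0,"tx":0,"ty":0,"tz":0,"ax":0,"ay":0,"az":1},{"jaw":0,"tx":0,"ty":0,"tz":0,"ax":0,"ay":0,"az":1},{"jaw":0,"tx":0,"ty":0,"tz":0,"ax":0,"ay":0,"az":1},{"jaw":0,"tx":0,"ty":0,"tz":0,"ax":0,"ay":0,"az":1},{"jaw":0,"tx":0,"ty":0,"tz":0,"ax":0,"ay":0,"az":1},{"jaw":0,"tx":0,"ty":0,"tz":0,"ax":0,"ay":0,"az":1},{"jaw":0,"tx":0,"ty":0,"tz":0,"ax":0,"ay":0,"az":1},{"jaw":0,"tx":0,"ty":0,"tz":0,"ax":0,"ay":0,"az":1},{"jaw":0,"tx":0,"ty":0,"tz":0,"ax":0,"ay":0,"az":0.4}]'
python3 -m handwheel '[{"jaw":0,"tx":0.4,"ty":1,"tz":0,"ax":0,"ay":0,"az":0},{"jaw":0,"tx":0.4,"ty":1,"tz":0,"ax":0,"ay":0,"az":0},{"jaw":0,"tx":0.4,"ty":1,"tz":0,"ax":0,"ay":0,"az":0},{"jaw":0,"tx":0.4,"ty":1,"tz":0,"ax":0,"ay":0,"az":0},{"jaw":0,"tx":0.4,"ty":1,"tz":0,"ax":0,"ay":0,"az":0},{"jaw":0,"tx":0.4,"ty":1,"tz":0,"ax":0,"ay":0,"az":0},{"jaw":0,"tx":0.4,"ty":1,"tz":0,"ax":0,"ay":0,"az":0},{"jaw":0,"tx":0.4,"ty":1,"tz":0,"ax":0,"ay":0,"az":0},{"jaw":0,"tx":0.4,"ty":1,"tz":0,"ax":0,"ay":0,"az":0},{"jaw":0,"tx":0.4,"ty":1,"tz":0,"ax":0,"ay":0,"az":0},{"jaw":0,"tx":0.4,"ty":1,"tz":0,"ax":0,"ay":0,"az":0},{"jaw":0,"tx":0.4,"ty":1,"tz":0,"ax":0,"ay":0,"az":0}]'
python3 -c "
from h import *
print(sh(G(-78,0,170),-74.7))"
```

```text
time_s: 3.22
ee_pos: [181.6, 545.0, 178.2]
orientation: [[0.966, 0.26, -0.001], [0.26, -0.966, -0.001], [-0.001, 0.001, -1.0]]
force: [-0.2, -0.7, 0.3]
finger_gap: 94.0
finger_force: 0.0
time_s: 4.72
ee_pos: [338.1, 337.1, 179.0]
orientation: [[0.965, 0.261, 0.0], [0.261, -0.965, 0.0], [0.0, 0.0, -1.0]]
force: [0.6, 0.3, -0.2]
finger_gap: 94.0
finger_force: 0.0
{'t': array([ 4.16, 11.75,  0.45]), 'az': np.float64(-0.03)}
```

```bash
python3 -m handwheel '[{"jaw":0.5,"tx":0.35,"ty":0.98,"tz":0,"ax":0,"ay":0,"az":0},{"jaw":0.5,"tx":0.35,"ty":0.98,"tz":0,"ax":0,"ay":0,"az":0},{"jaw":0.5,"tx":0.35,"ty":0.98,"tz":0,"ax":0,"ay":0,"az":0},{"jaw":0.5,"tx":0.35,"ty":0.98,"tz":0,"ax":0,"ay":0,"az":0},{"jaw":0.5,"tx":0.35,"ty":0.98,"tz":0,"ax":0,"ay":0,"az":0},{"jaw":0.5,"tx":0.35,"ty":0.98,"tz":0,"ax":0,"ay":0,"az":0},{"jaw":0.5,"tx":0.35,"ty":0.98,"tz":0,"ax":0,"ay":0,"az":0},{"jaw":0.5,"tx":0.35,"ty":0.98,"tz":0,"ax":0,"ay":0,"az":0},{"jaw":0.5,"tx":0.35,"ty":0.98,"tz":0,"ax":0,"ay":0,"az":0},{"jaw":0.5,"tx":0.35,"ty":0.98,"tz":0,"ax":0,"ay":0,"az":0},{"jaw":0.5,"tx":0.35,"ty":0.98,"tz":0,"ax":0,"ay":0,"az":0},{"jaw":0.5,"tx":0.35,"ty":0.98,"tz":0,"ax":0,"ay":0,"az":0}]'>/dev/null;python3 -m handwheel '[{"jaw":0.5,"tx":0,"ty":0,"tz":0,"ax":0,"ay":0,"az":0},{"jaw":0.5,"tx":0,"ty":0,"tz":0,"ax":0,"ay":0,"az":0}]'
python3 - <<'E'
from h import *
print(sh([480.7,130.8,84],-74.7))
c=camera_model("wrist");im=get_image("wrist");cv2.imwrite('pics/w1.png',im[:,:,::-1])
print(proj(c,[480.7,130.8,112]),proj(c,G(-78,-50,75)),proj(c,G(-34,0,108)))
E
```

```text
time_s: 6.48
ee_pos: [479.3, 133.7, 178.8]
orientation: [[0.965, 0.261, -0.0], [0.261, -0.965, 0.0], [-0.0, -0.0, -1.0]]
force: [0.1, -0.1, 0.3]
finger_gap: 46.9
finger_force: 0.0
{'t': array([0.03, 0.16, 4.74]), 'az': np.float64(-0.03)}
[259.1579684 192.2133781] [309.19438294 183.11436565] [257.49485147 140.67475739]
```

View pics/w1.png

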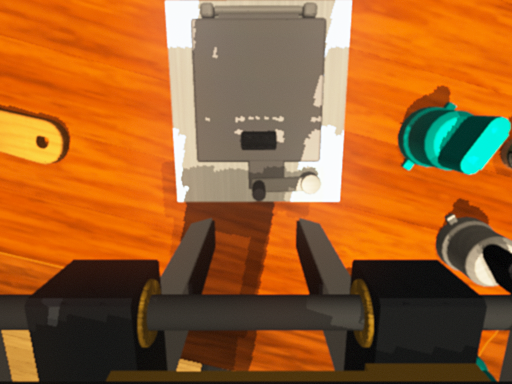

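The wrist view shows the latch post at (258,189), the handle at (258,139) and the pivot at (311,183). All three are within about 3 px of prediction, so I'll descend and pinch the post.

```bash
python3 -m handwheel '[{"jaw":0.5,"tx":0.13,"ty":0.15,"tz":0.9,"ax":0,"ay":0,"az":0},{"jaw":0.5,"tx":0,"ty":0,"tz":0.9,"ax":0,"ay":0,"az":0},{"jaw":0.5,"tx":0,"ty":0,"tz":0.9,"ax":0,"ay":0,"az":0},{"jaw":0.5,"tx":0,"ty":0,"tz":0.9,"ax":0,"ay":0,"az":0},{"jaw":0.5,"tx":0,"ty":0,"tz":0.6,"ax":0,"ay":0,"az":0},{"jaw":0.5,"tx":0,"ty":0,"tz":0.5,"ax":0,"ay":0,"az":0},{"jaw":1,"tx":0,"ty":0,"tz":0,"ax":0,"ay":0,"az":0},{"jaw":1,"tx":0,"ty":0,"tz":0,"ax":0,"ay":0,"az":0},{"jaw":1,"tx":0,"ty":0,"tz":0,"ax":0,"ay":0,"az":0},{"jaw":1,"tx":0,"ty":0,"tz":0,"ax":0,"ay":0,"az":0}]' 6
```

```text
time_s: 7.78
ee_pos: [483.6, 131.7, 85.4]
orientation: [[0.965, 0.261, 0.001], [0.261, -0.965, 0.0], [0.001, 0.0, -1.0]]
force: [-0.8, 0.1, 1.2]
finger_gap: 10.7
finger_force: 0.7
```

```bash
python3 -m handwheel '[{"jaw":1,"tx":0,"ty":0,"tz":0,"ax":0,"ay":0,"az":0},{"jaw":1,"tx":-0.26,"ty":0.02,"tz":0,"ax":0,"ay":0,"az":0},{"jaw":1,"tx":-0.26,"ty":0.03,"tz":0,"ax":0,"ay":0,"az":0},{"jaw":1,"tx":-0.5,"ty":0.16,"tz":0,"ax":0,"ay":0,"az":0},{"jaw":1,"tx":-0.45,"ty":0.26,"tz":0,"ax":0,"ay":0,"az":0},{"jaw":1,"tx":-0.39,"ty":0.35,"tz":0,"ax":0,"ay":0,"az":0},{"jaw":1,"tx":-0.31,"ty":0.42,"tz":0,"ax":0,"ay":0,"az":0},{"jaw":1,"tx":-0.22,"ty":0.48,"tz":0,"ax":0,"ay":0,"az":0},{"jaw":1,"tx":0,"ty":0,"tz":0,"ax":0,"ay":0,"az":0}]' 10
```

```text
time_s: 8.9
ee_pos: [445.6, 85.0, 85.3]
orientation: [[0.965, 0.261, 0.0], [0.261, -0.965, -0.0], [0.0, 0.0, -1.0]]
force: [-0.8, -1.5, 6.1]
finger_gap: 0.7
finger_force: 2.9
```

```bash
python3 -m handwheel '[{"jaw":1,"tx":0,"ty":0,"tz":-1,"ax":0,"ay":0,"az":0},{"jaw":1,"tx":0,"ty":0,"tz":-1,"ax":0,"ay":0,"az":0},{"jaw":1,"tx":0,"ty":0,"tz":-1,"ax":0,"ay":0,"az":0},{"jaw":0.8,"tx":0,"ty":0,"tz":-1,"ax":0,"ay":0,"az":0},{"jaw":0.5,"tx":0,"ty":0,"tz":-1,"ax":0,"ay":0,"az":0},{"jaw":0.5,"tx":0,"ty":0,"tz":0,"ax":0,"ay":0,"az":0}]'
python3 - <<'E'
from h import *
c=camera_model("wrist");im=get_image("wrist");cv2.imwrite('pics/w2.png',im[:,:,::-1])
print(proj(c,G(-78,0,112)),proj(c,G(-78,-50,75)),proj(c,G(-34,0,108)))
for a in (0.3,.5,.7,1,1.25):print(a,proj(c,G(-78-50*np.sin(a),-50+50*np.cos(a),112)))
E
```

```text
time_s: 9.65
ee_pos: [446.0, 85.6, 185.3]
orientation: [[0.965, 0.261, 0.001], [0.261, -0.965, -0.0], [0.001, 0.0, -1.0]]
force: [0.2, -0.7, -0.9]
finger_gap: 27.3
finger_force: 0.0
[212.80720417 139.71683458] [270.22932526 135.95300162] [211.57191193  85.26606793]
0.3 [216.02127716 157.16830885]
0.5 [220.88561122 167.7954892 ]
0.7 [227.66651799 177.16878222]
1 [240.7894019  188.20103505]
1.25 [253.69918087 194.11955235]
```

View pics/w2.png

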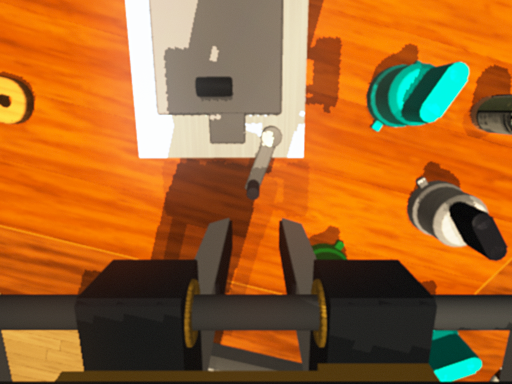

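Wrist view: the post is at (252,190), so the lever is at about 1.25 rad and clear of the tongue. The handle is at (214,86), about 2 px off prediction, so I'll shift the grinder estimate slightly and go for the handle.

```bash
cat >> h.py <<'E'
O=G(1,-1.5,0)
E
python3 -c "
from h import *
print(O,sh(G(-34,0,81),-74.7))"
```

```text
[556.36036699 151.31703692   0.        ] {'t': array([ 4.52, -1.71,  5.16]), 'az': np.float64(-0.03)}
```

```bash
python3 -m handwheel '[{"jaw":0.35,"tx":0.9,"ty":-0.34,"tz":0,"ax":0,"ay":0,"az":0},{"jaw":0.35,"tx":0.9,"ty":-0.34,"tz":0,"ax":0,"ay":0,"az":0},{"jaw":0.35,"tx":0.9,"ty":-0.34,"tz":0,"ax":0,"ay":0,"az":0},{"jaw":0.35,"tx":0.9,"ty":-0.34,"tz":0,"ax":0,"ay":0,"az":0},{"jaw":0.35,"tx":0.9,"ty":-0.35,"tz":0,"ax":0,"ay":0,"az":0},{"jaw":0.35,"tx":0,"ty":0,"tz":1,"ax":0,"ay":0,"az":0},{"jaw":0.35,"tx":0,"ty":0,"tz":1,"ax":0,"ay":0,"az":0},{"jaw":0.35,"tx":0,"ty":0,"tz":1,"ax":0,"ay":0,"az":0},{"jaw":0.35,"tx":0,"ty":0,"tz":1,"ax":0,"ay":0,"az":0},{"jaw":0.35,"tx":0,"ty":0,"tz":0.7,"ax":0,"ay":0,"az":0},{"jaw":0.35,"tx":0,"ty":0,"tz":0.4,"ax":0,"ay":0,"az":0}]'; python3 -m handwheel '[{"jaw":1,"tx":0,"ty":0,"tz":0,"ax":0,"ay":0,"az":0},{"jaw":1,"tx":0,"ty":0,"tz":0,"ax":0,"ay":0,"az":0},{"jaw":1,"tx":0,"ty":0,"tz":0,"ax":0,"ay":0,"az":0},{"jaw":1,"tx":0,"ty":0,"tz":0,"ax":0,"ay":0,"az":0},{"jaw":1,"tx":0,"ty":0,"tz":0,"ax":0,"ay":0,"az":0}]' 25
python3 - <<'E'
from h import *
d=lambda a:115.1*np.array([np.cos(np.radians(162.8)-a),np.sin(np.radians(162.8)-a)])
A=np.linspace(0,1.85,19);P=np.array([d(a) for a in A]);print(np.round(np.diff(P,axis=0)*[1,-1]/20,2).tolist())
print(sh(G(-34,0,81)))
E
```

```text
time_s: 11.08
ee_pos: [522.6, 142.3, 81.0]
orientation: [[0.965, 0.262, -0.003], [0.262, -0.965, -0.0], [-0.003, -0.0, -1.0]]
force: [-0.3, 0.3, 1.0]
finger_gap: 61.0
finger_force: 0.0
time_s: 11.7
ee_pos: [524.2, 142.6, 83.2]
orientation: [[0.965, 0.262, 0.001], [0.262, -0.965, 0.0], [0.001, 0.0, -1.0]]
force: [-0.7, 1.1, 0.1]
finger_gap: 14.6
finger_force: 0.0
[[0.2, -0.56], [0.26, -0.53], [0.31, -0.5], [0.36, -0.47], [0.41, -0.43], [0.45, -0.38], [0.49, -0.34], [0.52, -0.28], [0.55, -0.23], [0.57, -0.17], [0.58, -0.11], [0.59, -0.05], [0.59, 0.01], [0.59, 0.07], [0.58, 0.13], [0.56, 0.19], [0.54, 0.24], [0.51, 0.3]]
{'t': array([-0.03,  0.  ,  0.11])}
```

Run:
```python
from h import *
s=observe();print(s['finger_gap'],s['finger_force'],s['force'],s['ee_pos'])
c=camera_model("wrist");im=get_image("wrist");b=get_image("scene")
print(proj(c,G(-34,0,100)),proj(c,s['ee_pos']))
o=np.hstack([cv2.resize(im[:,:,::-1],(400,300)),cv2.resize(b[150:250,190:323,::-1],(400,300),interpolation=cv2.INTER_CUBIC)])
cv2.imwrite('pics/w3.png',o)
```

```text
14.612839102898905 0.0 [-0.72140717  1.10018335  0.13220382] [524.18648916 142.56264827  83.15228792]
[255.67688558 228.29515878] [255.56934573 218.28192326]
```

View pics/w3.png

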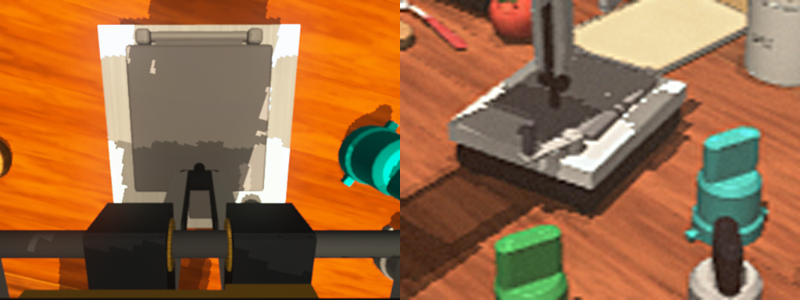

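The left half (wrist) shows the fingertips converged at the handle at about (200,168). The right half (scene) shows dark stubs sticking out on both sides of the fingers. The gap reads 14.6 with no force, so I'll check whether the fingers have stopped.

```bash
python3 -m handwheel '[{"jaw":1,"tx":0,"ty":0,"tz":0,"ax":0,"ay":0,"az":0},{"jaw":1,"tx":0,"ty":0,"tz":0,"ax":0,"ay":0,"az":0}]'
```

```text
time_s: 12.05
ee_pos: [523.9, 142.5, 82.8]
orientation: [[0.965, 0.262, -0.0], [0.262, -0.965, -0.0], [-0.0, -0.0, -1.0]]
force: [0.2, -0.0, 0.2]
finger_gap: 0.4
finger_force: 0.0
```

Run:
```python
from h import *
c=camera_model("wrist");im=get_image("wrist");b=get_image("scene")
o=np.hstack([cv2.resize(im[195:285,196:316,::-1],(400,300),interpolation=cv2.INTER_CUBIC),cv2.resize(b[160:205,215:275,::-1],(400,300),interpolation=cv2.INTER_CUBIC)])
cv2.imwrite('pics/w4.png',o)
cs=camera_model("scene");e=np.array(observe()['ee_pos']);f=lambda p:(proj(cs,p)-[215,160])*6.67+[400,0]
print('tcp',f(e),'bar ends',f(G(-34,15,100)),f(G(-34,-15,100)),(proj(c,e)-[196,195])*3.33)
```

```text
tcp [575.68979245 141.12243766] bar ends [545.46307278  99.16650502] [602.65536813 116.71624697] [198.37292842  77.64914411]
```

View pics/w4.png

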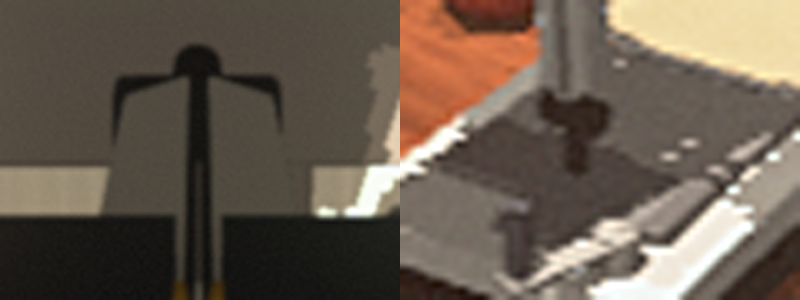

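The scene crop (right) shows the bar at (545–608, 92–122) and the stem below it. The fingers end at about y=92, which would put the tips on top of the bar rather than around it, with the jaws closed. The reported TCP projects to (576,141), so the tips look about 25 mm higher than reported. I'll check this against the first scene image, where the open tips were visible.

Run:
```python
from h import *
cs=camera_model("scene")
R=np.array([[-.9487,.3162,0],[.3162,.9487,0],[0,0,-1]]);e=np.array([181.5,544.7,177.7])
for s in(-1,1):
  for d in (0,25):
    print(s,d,proj(cs,e+R[:,1]*s*47+[0,0,d]),proj(cs,e+R[:,1]*s*59+[0,0,d]))
a=cv2.imread('pics/scene0.png');cv2.imwrite('pics/s2.png',cv2.resize(a[60:150,20:110],(600,600),interpolation=cv2.INTER_CUBIC))
```

```text
-1 0 [ 61.03040865 151.00743835] [ 61.15068004 152.74307923]
-1 25 [ 58.32650915 142.90346886] [ 58.42499418 144.59213592]
1 0 [ 60.1543418  138.36488516] [ 60.05028349 136.86321582]
1 25 [ 57.60980552 130.61455777] [ 57.52475437 129.15623379]
```

View pics/s2.png

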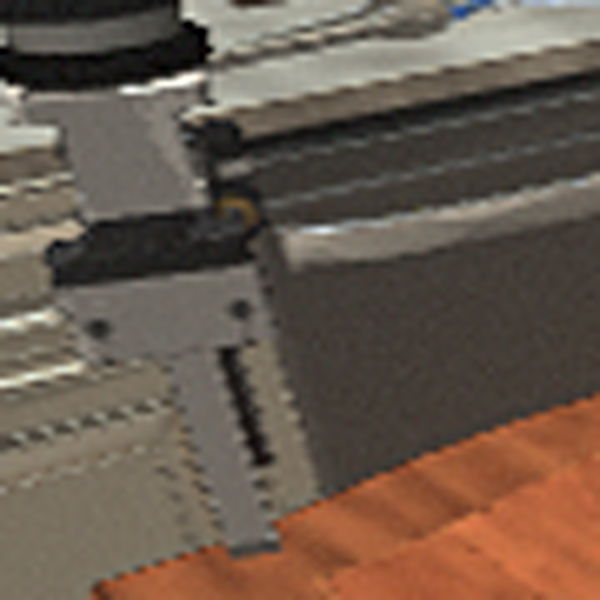

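The near fingertip in the first scene image is at raw (58,142). The reported TCP predicts (61,151), and a tip 25 mm higher predicts (58,143). So the real fingertips sit about 25 mm above the reported TCP, and I'll use z_reported = z_tip − 25. Next I'll reopen, go down 25 mm and grip again.

```bash
python3 -m handwheel '[{"jaw":0.35,"tx":0,"ty":0,"tz":0,"ax":0,"ay":0,"az":0},{"jaw":0.35,"tx":0,"ty":0,"tz":0,"ax":0,"ay":0,"az":0},{"jaw":0.35,"tx":0,"ty":0,"tz":0,"ax":0,"ay":0,"az":0},{"jaw":0.35,"tx":0,"ty":0,"tz":0,"ax":0,"ay":0,"az":0},{"jaw":0.35,"tx":0,"ty":0,"tz":0,"ax":0,"ay":0,"az":0},{"jaw":0.35,"tx":0,"ty":0,"tz":0,"ax":0,"ay":0,"az":0},{"jaw":0.35,"tx":0,"ty":0,"tz":0.6,"ax":0,"ay":0,"az":0},{"jaw":0.35,"tx":0,"ty":0,"tz":0.6,"ax":0,"ay":0,"az":0},{"jaw":0.35,"tx":0,"ty":0,"tz":0.1,"ax":0,"ay":0,"az":0}]'; python3 -m handwheel '[{"jaw":1,"tx":0,"ty":0,"tz":0,"ax":0,"ay":0,"az":0},{"jaw":1,"tx":0,"ty":0,"tz":0,"ax":0,"ay":0,"az":0},{"jaw":1,"tx":0,"ty":0,"tz":0,"ax":0,"ay":0,"az":0},{"jaw":1,"tx":0,"ty":0,"tz":0,"ax":0,"ay":0,"az":0},{"jaw":1,"tx":0,"ty":0,"tz":0,"ax":0,"ay":0,"az":0},{"jaw":1,"tx":0,"ty":0,"tz":0,"ax":0,"ay":0,"az":0}]' 25
```

```text
time_s: 13.28
ee_pos: [522.3, 142.4, 54.9]
orientation: [[0.965, 0.262, -0.004], [0.262, -0.965, -0.0], [-0.004, -0.001, -1.0]]
force: [-0.3, 0.1, 0.2]
finger_gap: 61.0
finger_force: 0.0
time_s: 14.02
ee_pos: [524.2, 142.8, 57.2]
orientation: [[0.965, 0.262, 0.001], [0.262, -0.965, 0.0], [0.001, -0.0, -1.0]]
force: [-1.4, 1.1, 1.7]
finger_gap: 29.7
finger_force: 25.0
```

The handle is held at 29.7 mm and 25 N. Now I'll swing the cover along its arc.

```bash
python3 -m handwheel '[{"jaw":1,"tx":0.2,"ty":0,"tz":-0.56,"ax":0,"ay":0,"az":0},{"jaw":1,"tx":0.26,"ty":0,"tz":-0.53,"ax":0,"ay":0,"az":0},{"jaw":1,"tx":0.31,"ty":0,"tz":-0.5,"ax":0,"ay":0,"az":0},{"jaw":1,"tx":0.36,"ty":0,"tz":-0.47,"ax":0,"ay":0,"az":0},{"jaw":1,"tx":0.41,"ty":0,"tz":-0.43,"ax":0,"ay":0,"az":0},{"jaw":1,"tx":0.45,"ty":0,"tz":-0.38,"ax":0,"ay":0,"az":0},{"jaw":1,"tx":0.49,"ty":0,"tz":-0.34,"ax":0,"ay":0,"az":0},{"jaw":1,"tx":0.52,"ty":0,"tz":-0.28,"ax":0,"ay":0,"az":0},{"jaw":1,"tx":0.55,"ty":0,"tz":-0.23,"ax":0,"ay":0,"az":0}]'
```

```text
time_s: 15.15
ee_pos: [593.0, 161.6, 131.7]
orientation: [[0.965, 0.262, -0.0], [0.262, -0.965, 0.0], [-0.0, -0.0, -1.0]]
force: [-3.1, 2.9, -2.6]
finger_gap: 29.9
finger_force: 25.0
```

```bash
python3 -m handwheel '[{"jaw":1,"tx":0.57,"ty":0,"tz":-0.17,"ax":0,"ay":0,"az":0},{"jaw":1,"tx":0.58,"ty":0,"tz":-0.11,"ax":0,"ay":0,"az":0},{"jaw":1,"tx":0.59,"ty":0,"tz":-0.05,"ax":0,"ay":0,"az":0},{"jaw":1,"tx":0.59,"ty":0,"tz":0.01,"ax":0,"ay":0,"az":0},{"jaw":1,"tx":0.59,"ty":0,"tz":0.07,"ax":0,"ay":0,"az":0},{"jaw":1,"tx":0.58,"ty":0,"tz":0.13,"ax":0,"ay":0,"az":0},{"jaw":1,"tx":0.56,"ty":0,"tz":0.19,"ax":0,"ay":0,"az":0},{"jaw":1,"tx":0.54,"ty":0,"tz":0.24,"ax":0,"ay":0,"az":0},{"jaw":1,"tx":0.51,"ty":0,"tz":0.3,"ax":0,"ay":0,"az":0},{"jaw":1,"tx":0,"ty":0,"tz":0,"ax":0,"ay":0,"az":0},{"jaw":1,"tx":0,"ty":0,"tz":0,"ax":0,"ay":0,"az":0}]'; python3 -c "
from h import *
e=np.array(observe()['ee_pos'])-O;x=e[0]*np.cos(th)+e[1]*np.sin(th)-76;z=e[2]+25+18.8-66;print(x,z,np.hypot(x,z),np.radians(162.8)-np.arctan2(z,x))"
```

```text
time_s: 16.52
ee_pos: [694.1, 189.2, 120.4]
orientation: [[0.965, 0.262, 0.006], [0.262, -0.965, 0.002], [0.006, -0.0, -1.0]]
force: [0.5, 5.7, 1.5]
finger_gap: 29.3
finger_force: 25.0
66.83826713621181 98.16619149271278 118.76007370305716 1.868369997599665
```

```bash
python3 -m handwheel '[{"jaw":0.35,"tx":0,"ty":0,"tz":0,"ax":0,"ay":0,"az":0},{"jaw":0.35,"tx":0,"ty":0,"tz":0,"ax":0,"ay":0,"az":0},{"jaw":0.35,"tx":0,"ty":0,"tz":0,"ax":0,"ay":0,"az":0},{"jaw":0.35,"tx":0.1,"ty":0,"tz":-0.5,"ax":0,"ay":0,"az":0},{"jaw":0.35,"tx":0.1,"ty":0,"tz":-1,"ax":0,"ay":0,"az":0},{"jaw":0.35,"tx":0,"ty":0,"tz":-1,"ax":0,"ay":0,"az":0},{"jaw":0.35,"tx":0,"ty":0,"tz":-1,"ax":0,"ay":0,"az":0},{"jaw":0.35,"tx":0,"ty":0,"tz":-1,"ax":0,"ay":0,"az":0},{"jaw":0.35,"tx":0,"ty":0,"tz":-1,"ax":0,"ay":0,"az":0}]'
python3 -m handwheel '[{"jaw":0.35,"tx":0,"ty":0,"tz":0,"ax":0,"ay":0,"az":-1},{"jaw":0.35,"tx":0,"ty":0,"tz":0,"ax":0,"ay":0,"az":-1},{"jaw":0.35,"tx":0,"ty":0,"tz":0,"ax":0,"ay":0,"az":-1},{"jaw":0.35,"tx":0,"ty":0,"tz":0,"ax":0,"ay":0,"az":-1},{"jaw":0.35,"tx":0,"ty":0,"tz":0,"ax":0,"ay":0,"az":-1},{"jaw":0.35,"tx":0,"ty":0,"tz":0,"ax":0,"ay":0,"az":-0.8}]'
python3 - <<'E'
from h import *
print(sh([457.5,-139.3,180],-40),sh([457.5,-139.3,180],R=Rd(-40)))
c=camera_model("top");f=lambda u,v:(u/4.7+170,v/4.7+125)
print('spice',onz(c,f(660,167),105))
E
```

```text
time_s: 17.65
ee_pos: [695.1, 188.9, 230.8]
orientation: [[0.965, 0.262, 0.001], [0.262, -0.965, 0.0], [0.001, 0.0, -1.0]]
force: [0.2, 1.0, 0.0]
finger_gap: 61.2
finger_force: 0.0
time_s: 18.4
ee_pos: [695.0, 188.9, 229.7]
orientation: [[0.641, 0.767, 0.0], [0.767, -0.641, -0.0], [0.0, 0.0, -1.0]]
force: [0.3, 0.5, 0.2]
finger_gap: 61.5
finger_force: 0.0
{'t': array([-20.21,   1.41,   2.49]), 'az': np.float64(0.02)} {'t': array([-20.2 ,   1.45,   2.49])}
spice [ 577.39003158 -157.16293737  105.        ]
```

```bash
python3 -m handwheel '[{"jaw":0.35,"tx":-1,"ty":0.1,"tz":0,"ax":0,"ay":0,"az":0},{"jaw":0.35,"tx":-1,"ty":0.1,"tz":0,"ax":0,"ay":0,"az":0},{"jaw":0.35,"tx":-1,"ty":0.1,"tz":0,"ax":0,"ay":0,"az":0},{"jaw":0.35,"tx":-1,"ty":0.1,"tz":0,"ax":0,"ay":0,"az":0},{"jaw":0.35,"tx":-1,"ty":0.1,"tz":0,"ax":0,"ay":0,"az":0},{"jaw":0.35,"tx":-1,"ty":0.1,"tz":0,"ax":0,"ay":0,"az":0},{"jaw":0.35,"tx":-1,"ty":0.1,"tz":0,"ax":0,"ay":0,"az":0},{"jaw":0.35,"tx":-1,"ty":0.1,"tz":0,"ax":0,"ay":0,"az":0},{"jaw":0.35,"tx":-1,"ty":0.1,"tz":0,"ax":0,"ay":0,"az":0},{"jaw":0.35,"tx":-1,"ty":0.1,"tz":0,"ax":0,"ay":0,"az":0},{"jaw":0.35,"tx":-1,"ty":0.1,"tz":0,"ax":0,"ay":0,"az":0},{"jaw":0.35,"tx":-1,"ty":0.1,"tz":0,"ax":0,"ay":0,"az":0}]'>/dev/null;python3 -m handwheel '[{"jaw":0.35,"tx":-1,"ty":0,"tz":0.5,"ax":0,"ay":0,"az":0},{"jaw":0.35,"tx":-1,"ty":0,"tz":0.5,"ax":0,"ay":0,"az":0},{"jaw":0.35,"tx":-1,"ty":0,"tz":0.5,"ax":0,"ay":0,"az":0},{"jaw":0.35,"tx":-1,"ty":0,"tz":0.5,"ax":0,"ay":0,"az":0},{"jaw":0.35,"tx":-1,"ty":0,"tz":0.5,"ax":0,"ay":0,"az":0},{"jaw":0.35,"tx":-1,"ty":0,"tz":0,"ax":0,"ay":0,"az":0},{"jaw":0.35,"tx":-1,"ty":0,"tz":0,"ax":0,"ay":0,"az":0},{"jaw":0.35,"tx":-1,"ty":0,"tz":0,"ax":0,"ay":0,"az":0},{"jaw":0.35,"tx":0,"ty":0,"tz":0,"ax":0,"ay":0,"az":0}]'
python3 - <<'E'
from h import *
c=camera_model("wrist");im=get_image("wrist");cv2.imwrite('pics/w5.png',im[:,:,::-1])
e=np.array(observe()['ee_pos'])
u=proj(c,[457.5,-139.3,102]);print(u)
g=cv2.cvtColor(im,cv2.COLOR_RGB2HSV)
b=im.max(2)
m=(b<60).astype(np.uint8);m[235:]=0
cs,_=cv2.findContours(m,0,2)
for k in cs:
    if cv2.contourArea(k)>150:
        P=np.array([onz(c,p[0],102)[:2] for p in k],np.float32);print(cv2.contourArea(k),cv2.boundingRect(k),cv2.minAreaRect(P))
E
```

```text
time_s: 21.02
ee_pos: [455.2, -133.8, 179.0]
orientation: [[0.645, 0.764, 0.0], [0.764, -0.645, 0.0], [0.0, 0.0, -1.0]]
force: [-0.4, -0.2, 0.1]
finger_gap: 60.9
finger_force: 0.0
[261.50619549 193.29903504]
1643.0 (355, 95, 54, 47) ((576.5050048828125, -154.1858367919922), (37.804649353027344, 44.30251693725586), 42.81419372558594)
333.0 (472, 0, 40, 67) ((676.2296752929688, -156.64706420898438), (61.96611022949219, 11.70090103149414), 86.54070281982422)
```

View pics/w5.png

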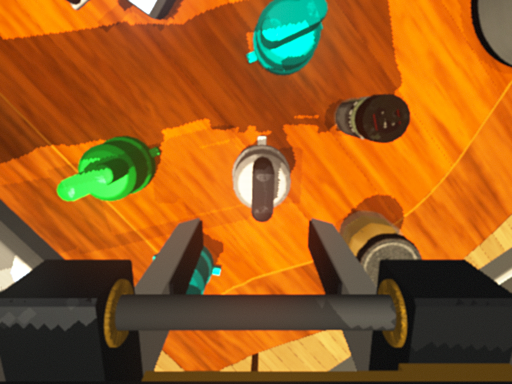

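The cup is at (262,175) with its fin nearly vertical in the image, so it lies along tool x. A lug shows at (262,140). The jam jar is at about (385,245), right of the right finger. I'll measure the fin numerically and check the jam jar clearance.

Run:
```python
from h import *
c=camera_model("wrist");im=cv2.imread('pics/w5.png')
hsv=cv2.cvtColor(im,cv2.COLOR_BGR2HSV)
r=np.zeros(im.shape[:2],np.uint8);r[145:228,235:290]=1
m=((hsv[:,:,2]<110)&(r>0)&(hsv[:,:,1]<140)).astype(np.uint8)
m=cv2.morphologyEx(m,cv2.MORPH_OPEN,np.ones((3,3)))
k=max(cv2.findContours(m,0,2)[0],key=cv2.contourArea)
print(cv2.boundingRect(k),cv2.minAreaRect(k))
P=np.array([onz(c,p[0],102)[:2] for p in k],np.float32);print(cv2.minAreaRect(P))
for v in range(155,226,6): 
    x=np.where(m[v])[0];print(v,(x.min(),x.max()) if len(x) else None, im[v,262])
print('lug',onz(c,(262,138),4),'jam',onz(c,(389,262),86))
print('tcp xy at z102',proj(c,[455.2,-133.8,102]))
```

```text
(253, 166, 21, 41) ((263.0, 186.0), (40.0, 20.0), 90.0)
((463.1822204589844, -134.80931091308594), (36.347373962402344, 17.48752212524414), 50.6153678894043)
155 (np.int64(273), np.int64(275)) [ 89 111 134]
161 None [22 37 66]
167 (np.int64(266), np.int64(270)) [30 43 72]
173 (np.int64(253), np.int64(273)) [ 72  86 111]
179 (np.int64(253), np.int64(273)) [104 120 145]
185 (np.int64(258), np.int64(272)) [ 68  84 111]
191 (np.int64(259), np.int64(272)) [ 64  81 108]
197 (np.int64(267), np.int64(272)) [ 64  76 109]
203 (np.int64(267), np.int64(271)) [ 63  78 110]
209 None [ 75  90 124]
215 (np.int64(262), np.int64(264)) [ 54  70 108]
221 None [ 41  68 150]
lug [ 485.61998359 -109.49674273    4.        ] jam [ 507.09035445 -277.48893447   86.        ]
tcp xy at z102 [255.45582699 191.18252237]
```

Run:
```python
from h import *
c=camera_model("wrist");im=cv2.imread('pics/w5.png').astype(int)
print('col262',[(v,im[v,262].sum()) for v in range(128,230,2)])
print('row175',[(u,tuple(im[175,u])) for u in list(range(226,246,2))+list(range(282,298,2))])
x=np.array([.645,.764,0]);y=np.array([.764,-.645,0]);e=np.array([455.2,-133.8,0])
C=e-2.5*x+6.4*y
p=lambda a,b,z:proj(c,C+a*x+b*y+[0,0,z]).round(1)
print('lug tip',p(43,0,4),'fin far',p(28,0,102),p(28,0,64),'fin near',p(-28,0,102),'fin sides',p(0,10,102),p(0,-10,102))
print('body64',p(30,0,64),p(-30,0,64),p(0,30,64),p(0,-30,64)); print('foot8',p(33.5,0,8),p(-33.5,0,8),p(0,33.5,8),p(0,-33.5,8))
```

```text
col262 [(128, np.int64(252)), (130, np.int64(250)), (132, np.int64(328)), (134, np.int64(322)), (136, np.int64(652)), (138, np.int64(757)), (140, np.int64(561)), (142, np.int64(543)), (144, np.int64(445)), (146, np.int64(393)), (148, np.int64(364)), (150, np.int64(235)), (152, np.int64(244)), (154, np.int64(331)), (156, np.int64(258)), (158, np.int64(118)), (160, np.int64(128)), (162, np.int64(128)), (164, np.int64(150)), (166, np.int64(147)), (168, np.int64(153)), (170, np.int64(221)), (172, np.int64(244)), (174, np.int64(341)), (176, np.int64(355)), (178, np.int64(356)), (180, np.int64(359)), (182, np.int64(271)), (184, np.int64(258)), (186, np.int64(254)), (188, np.int64(248)), (190, np.int64(250)), (192, np.int64(245)), (194, np.int64(249)), (196, np.int64(250)), (198, np.int64(248)), (200, np.int64(253)), (202, np.int64(249)), (204, np.int64(251)), (206, np.int64(271)), (208, np.int64(270)), (210, np.int64(302)), (212, np.int64(286)), (214, np.int64(238)), (216, np.int64(234)), (218, np.int64(216)), (220, np.int64(194)), (222, np.int64(404)), (224, np.int64(416)), (226, np.int64
[... 544 characters left out ...]
p.int64(252), np.int64(254))), (282, (np.int64(223), np.int64(244), np.int64(251))), (284, (np.int64(182), np.int64(215), np.int64(235))), (286, (np.int64(146), np.int64(175), np.int64(200))), (288, (np.int64(127), np.int64(152), np.int64(175))), (290, (np.int64(53), np.int64(107), np.int64(213))), (292, (np.int64(22), np.int64(123), np.int64(246))), (294, (np.int64(19), np.int64(113), np.int64(239))), (296, (np.int64(16), np.int64(108), np.int64(236)))]
lug tip [261. 136.] fin far [262.9 162.7] [262.  156.5] fin near [262.5 223.7] fin sides [273.9 193.9] [251.4 193.9]
body64 [262.  154.4] [261.7 212.9] [291.8 184.3] [231.8 184.3]
foot8 [261.  144.7] [260.7 201.2] [289.6 173.5] [232.1 173.5]
```

```bash
python3 -m handwheel '[{"jaw":0.35,"tx":-0.1,"ty":0.32,"tz":0,"ax":0,"ay":0,"az":0},{"jaw":0.35,"tx":0,"ty":0,"tz":1,"ax":0,"ay":0,"az":0},{"jaw":0.35,"tx":0,"ty":0,"tz":1,"ax":0,"ay":0,"az":0},{"jaw":0.35,"tx":0,"ty":0,"tz":1,"ax":0,"ay":0,"az":0},{"jaw":0.35,"tx":0,"ty":0,"tz":1,"ax":0,"ay":0,"az":0},{"jaw":0.35,"tx":0,"ty":0,"tz":1,"ax":0,"ay":0,"az":0},{"jaw":0.35,"tx":0,"ty":0,"tz":1,"ax":0,"ay":0,"az":0},{"jaw":0.35,"tx":0,"ty":0,"tz":0.6,"ax":0,"ay":0,"az":0},{"jaw":0.35,"tx":0,"ty":0,"tz":0,"ax":0,"ay":0,"az":0}]'; python3 -m handwheel '[{"jaw":1,"tx":0,"ty":0,"tz":0,"ax":0,"ay":0,"az":0},{"jaw":1,"tx":0,"ty":0,"tz":0,"ax":0,"ay":0,"az":0},{"jaw":1,"tx":0,"ty":0,"tz":0,"ax":0,"ay":0,"az":0},{"jaw":1,"tx":0,"ty":0,"tz":0,"ax":0,"ay":0,"az":0},{"jaw":1,"tx":0,"ty":0,"tz":0,"ax":0,"ay":0,"az":0},{"jaw":1,"tx":0,"ty":0,"tz":0,"ax":0,"ay":0,"az":0},{"jaw":1,"tx":0,"ty":0,"tz":0,"ax":0,"ay":0,"az":0}]' 30
```

```text
time_s: 22.2
ee_pos: [459.2, -137.9, 46.2]
orientation: [[0.643, 0.766, -0.002], [0.766, -0.643, 0.001], [-0.0, -0.002, -1.0]]
force: [-0.7, 0.2, 0.6]
finger_gap: 61.1
finger_force: 0.0
time_s: 23.08
ee_pos: [459.8, -138.5, 47.3]
orientation: [[0.643, 0.766, 0.0], [0.766, -0.643, -0.0], [-0.0, 0.0, -1.0]]
force: [-0.9, 1.1, 2.8]
finger_gap: 20.0
finger_force: 29.9
```

```bash
python3 -m handwheel '[{"jaw":1,"tx":0,"ty":0,"tz":-0.5,"ax":0,"ay":0,"az":0},{"jaw":1,"tx":0,"ty":0,"tz":-1,"ax":0,"ay":0,"az":0},{"jaw":1,"tx":0,"ty":0,"tz":-1,"ax":0,"ay":0,"az":0},{"jaw":1,"tx":0,"ty":0,"tz":-1,"ax":0,"ay":0,"az":0},{"jaw":1,"tx":0,"ty":0,"tz":-1,"ax":0,"ay":0,"az":0},{"jaw":1,"tx":0,"ty":0,"tz":-1,"ax":0,"ay":0,"az":0},{"jaw":1,"tx":0,"ty":0,"tz":-0.5,"ax":0,"ay":0,"az":0},{"jaw":1,"tx":0,"ty":0,"tz":0,"ax":0,"ay":0,"az":0}]'
python3 - <<'E'
from h import *
a=get_image("top")[:,:,::-1];b=get_image("scene")[:,:,::-1];cv2.imwrite('pics/top1.png',a);cv2.imwrite('pics/scene1.png',b)
w=get_image("wrist")[:,:,::-1];cv2.imwrite('pics/w6.png',w)
c=camera_model("top");cs=camera_model("scene")
A=cv2.resize(a[130:220,175:265],(400,400),interpolation=cv2.INTER_CUBIC);B=cv2.resize(b[135:255,195:315],(400,400),interpolation=cv2.INTER_CUBIC)
W=cv2.resize(w,(266,200))
o=np.zeros((600,800,3),np.uint8);o[:400,:400]=A;o[:400,400:]=B;o[400:,:266]=W
o[400:,300:500]=cv2.resize(b[160:260,270:370],(200,200))
cv2.imwrite('pics/x.png',o)
s=observe()
for n,p in dict(sock=G(0,0,60),bar=G(55,0,60),bar2=G(-55,0,60),slot=G(41*np.cos(.6),41*np.sin(.6),60),slot2=G(-41*np.cos(.6),-41*np.sin(.6),60)).items():
    print(n,(proj(c,p)-[175,130])*400/90,(proj(cs,p)-[195,135])*400/120+[400,0])
print(s['ee_pos'],s['finger_gap'])
E
```

```text
time_s: 24.08
ee_pos: [459.9, -138.6, 167.5]
orientation: [[0.643, 0.766, 0.001], [0.766, -0.643, -0.001], [0.0, 0.001, -1.0]]
force: [-0.5, -0.2, -3.9]
finger_gap: 19.7
finger_force: 29.8
sock [172.32781603 179.13103498] [575.79606431 158.96234458]
bar [151.15654247 107.26377043] [607.32742485 132.8987487 ]
bar2 [193.5435754  251.14930948] [542.01449187 186.88594945]
slot [128.88930408 143.8030855 ] [574.55270822 136.36792551]
slot2 [215.78194812 214.47168809] [577.11556754 182.94051867]
[ 458.82239337 -138.01277285  165.92424502] 19.77593890989027
```

View pics/x.png

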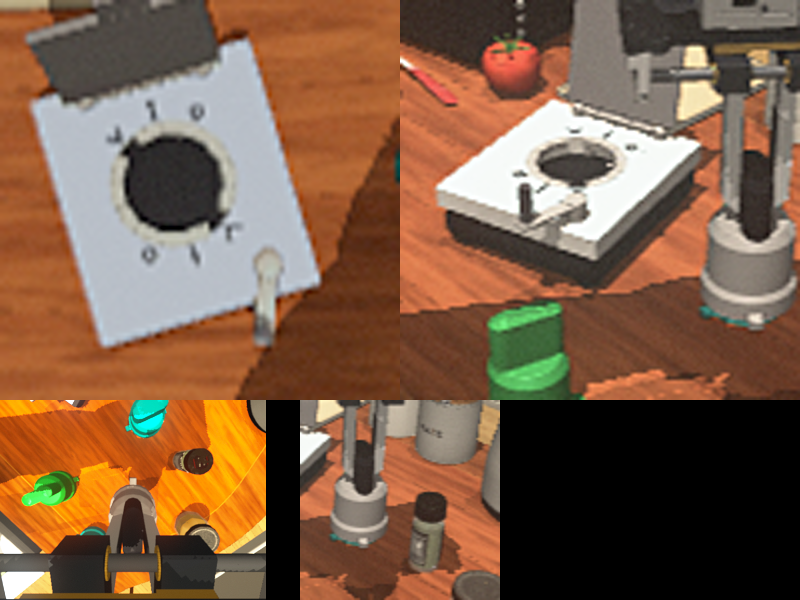

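Top crop: the cover is leaning back and the lever is swung off. The socket is centred at about (173,183), with bar marks at (152,110) and (195,257) and slots at the upper left and lower right. The cup hangs upright in the gripper (scene, 750,250). Next I'll refine the socket centre and angle.

Run:
```python
from h import *
c=camera_model("top");a=cv2.imread('pics/top1.png');g=cv2.cvtColor(cv2.resize(a,None,fx=4,fy=4,interpolation=cv2.INTER_CUBIC),cv2.COLOR_BGR2GRAY)
def blobs(cam,g,z,T,roi,f):
    m=np.zeros_like(g);x0,y0,x1,y1=[int(v*f) for v in roi];m[y0:y1,x0:x1]=(g[y0:y1,x0:x1]<T)
    n,l,st,ce=cv2.connectedComponentsWithStats(m)
    for i in range(1,n):
        if st[i,4]>25:
            uv=(ce[i]+.5)/f-.5; p=onz(cam,uv,z)-O;q=[p[0]*np.cos(th)+p[1]*np.sin(th),-p[0]*np.sin(th)+p[1]*np.cos(th)]
            print(st[i,4],uv.round(1),'grinder',np.round(q,1),'ang',np.degrees(np.arctan2(q[1],q[0])).round(1))
blobs(c,g,60,110,(193,150,235,195),4)
# plate outline from low-saturation mask
h=cv2.cvtColor(a,cv2.COLOR_BGR2HSV);m=((h[:,:,1]<60)&(h[:,:,2]>150)).astype(np.uint8);m[:,:170]=0;m[:,255:]=0;m[:130]=0;m[215:]=0
k=max(cv2.findContours(m,0,2)[0],key=cv2.contourArea)
P=np.array([onz(c,p[0],60)[:2] for p in k],np.float32);print(cv2.minAreaRect(P))
# cup: fin dark + body in scene: compare
```

```text
237 [196.1 150.4] grinder [78.4 36.8] ang 25.1
27 [209.  155.2] grinder [51.6  1. ] ang 1.1
27 [218.3 155.3] grinder [ 42.8 -27.8] ang -33.0
41 [201.  160.5] grinder [42.6 30.9] ang 35.9
6574 [213.5 170.9] grinder [-1.5  1.4] ang 135.5
39 [218.4 187. ] grinder [-56.5   0.9] ang 179.1
((538.1205444335938, 147.76431274414062), (207.65399169921875, 168.07217407226562), 15.146493911743164)
```

```bash
cat >> h.py <<'E'
O=G(-2,1.1,0);th=np.radians(15.2)
E
python3 -m handwheel '[{"jaw":1,"tx":0.92,"ty":-0.52,"tz":0,"ax":0,"ay":0,"az":0},{"jaw":1,"tx":0.92,"ty":-0.52,"tz":0,"ax":0,"ay":0,"az":0},{"jaw":1,"tx":0.92,"ty":-0.52,"tz":0,"ax":0,"ay":0,"az":0},{"jaw":1,"tx":0.92,"ty":-0.52,"tz":0,"ax":0,"ay":0,"az":0},{"jaw":1,"tx":0.92,"ty":-0.52,"tz":0,"ax":0,"ay":0,"az":0},{"jaw":1,"tx":0.92,"ty":-0.52,"tz":0,"ax":0,"ay":0,"az":0},{"jaw":1,"tx":0.92,"ty":-0.52,"tz":0,"ax":0,"ay":0,"az":0},{"jaw":1,"tx":0.92,"ty":-0.52,"tz":0,"ax":0,"ay":0,"az":0},{"jaw":1,"tx":0.92,"ty":-0.52,"tz":0,"ax":0,"ay":0,"az":0},{"jaw":1,"tx":0.92,"ty":-0.52,"tz":0,"ax":0,"ay":0,"az":0},{"jaw":1,"tx":0.92,"ty":-0.52,"tz":0,"ax":0,"ay":0,"az":0},{"jaw":1,"tx":0,"ty":0,"tz":0,"ax":0,"ay":0,"az":0}]'
python3 - <<'E'
from h import *
c=camera_model("wrist");im=get_image("wrist")[:,:,::-1];cv2.imwrite('pics/w7.png',im)
for r in (0,):
    print('sock',proj(c,G(0,0,60)),'bars',proj(c,G(55,0,60)),proj(c,G(-55,0,60)))
g=cv2.cvtColor(im,cv2.COLOR_BGR2GRAY)
for T in (70,100,130):
    m=(g<T).astype(np.uint8);n,l,st,ce=cv2.connectedComponentsWithStats(m)
    for i in range(1,n):
        p=onz(c,ce[i],60)-O;q=[p[0]*np.cos(th)+p[1]*np.sin(th),-p[0]*np.sin(th)+p[1]*np.cos(th)]
        if np.hypot(*q)<68 and st[i,4]>15: print(T,st[i].tolist(),ce[i].round(1),np.round(q,1),np.degrees(np.arctan2(q[1],q[0])).round(1))
E
```

```text
time_s: 25.72
ee_pos: [501.6, 91.1, 165.9]
orientation: [[0.642, 0.767, -0.002], [0.767, -0.642, 0.0], [-0.001, -0.002, -1.0]]
force: [0.5, -0.3, -3.5]
finger_gap: 19.6
finger_force: 29.9
sock [257.20443753  96.85005788] bars [293.13784714  43.35670337] [223.85169021 146.5016316 ]
70 [290, 36, 10, 15, 35] [294.3  42.4] [56.2 -0.4] -0.4
70 [218, 46, 81, 100, 5364] [258.2  95.7] [ 1.3 -0.2] -7.7
70 [311, 69, 11, 11, 43] [315.3  74.3] [ 45.6 -31.6] -34.7
70 [198, 114, 10, 11, 34] [202.7 119.1] [-45.1  30. ] 146.4
70 [220, 141, 9, 13, 31] [223.8 147.4] [-55.7  -0.4] -179.5
100 [252, 28, 14, 10, 34] [258.5  32.5] [44.8 30. ] 33.8
100 [289, 35, 11, 16, 54] [294.2  42.6] [56.1 -0.4] -0.4
100 [218, 44, 81, 103, 5610] [258.2  95.6] [ 1.4 -0.1] -2.8
100 [310, 68, 12, 13, 74] [315.4  73.9] [ 46.  -31.4] -34.4
100 [197, 113, 11, 12, 63] [202.5 118.9] [-45.   30.3] 146.0
100 [220, 140, 10, 15, 48] [224.1 147.2] [-55.4  -0.5] -179.5
100 [250, 148, 11, 3, 18] [254.3 149.2] [-40.6 -25. ] -148.4
130 [252, 27, 14, 11, 43] [258.8  32. ] [45.3 30. ] 33.5
130 [289, 34, 12, 18, 70] [294.4  42.5] [56.2 -0.5] -0.5
130 [310, 68, 12, 13, 96] [315.3  74.1] [ 45.8 -31.5] -34.5
130 [197, 113, 12, 13, 96] [202.3 119.2] [-45.4  30.3] 146.3
```

```bash
cat >> h.py <<'E'
O=G(0.3,-0.5,0)
E
python3 - <<'E'
from h import *
s=observe();c=camera_model("wrist");im=get_image("wrist")[:,:,::-1].astype(int)
R=np.array(s['orientation']);e=np.array(s['ee_pos']);zb=e[2]-47
for d in (-4,-2,0,2): print(d,'lugtop',proj(c,e+R[:,0]*(43+d)+[0,0,zb+8-e[2]]).round(1),'lugbot',proj(c,e+R[:,0]*(43+d)+[0,0,zb-e[2]]).round(1),'foot',proj(c,e+R[:,0]*(33.5+d)+[0,0,zb+8-e[2]]).round(1))
for u in (257,260,263): print(u,[(v,int(im[v,u].sum())) for v in range(138,186,2)])
print(sh(G(0,0,166)+1.5*R[:,0],49.6-90),e)
E
```

```text
-4 lugtop [255.7 151.7] lugbot [255.7 150.4] foot [255.7 164.3]
-2 lugtop [255.7 149. ] lugbot [255.7 147.7] foot [255.7 161.7]
0 lugtop [255.7 146.3] lugbot [255.7 145.1] foot [255.7 159.1]
2 lugtop [255.7 143.6] lugbot [255.7 142.5] foot [255.7 156.4]
257 [(138, 89), (140, 91), (142, 85), (144, 176), (146, 389), (148, 395), (150, 299), (152, 390), (154, 389), (156, 382), (158, 383), (160, 382), (162, 284), (164, 200), (166, 236), (168, 225), (170, 178), (172, 157), (174, 148), (176, 156), (178, 157), (180, 171), (182, 208), (184, 216)]
260 [(138, 96), (140, 92), (142, 89), (144, 177), (146, 372), (148, 423), (150, 288), (152, 378), (154, 385), (156, 378), (158, 379), (160, 374), (162, 314), (164, 175), (166, 222), (168, 228), (170, 190), (172, 154), (174, 152), (176, 155), (178, 148), (180, 159), (182, 201), (184, 216)]
263 [(138, 89), (140, 85), (142, 90), (144, 188), (146, 383), (148, 528), (150, 529), (152, 538), (154, 473), (156, 305), (158, 146), (160, 270), (162, 262), (164, 158), (166, 223), (168, 235), (170, 206), (172, 155), (174, 156), (176, 154), (178, 151), (180, 154), (182, 197), (184, 218)]
{'t': array([4.14, 0.05, 0.  ]), 'az': np.float64(0.07)} [501.54225106  90.23465568 166.01160853]
```

```bash
python3 -m handwheel '[{"jaw":1,"tx":0.82,"ty":0.01,"tz":0,"ax":0,"ay":0,"az":0.07},{"jaw":1,"tx":0.82,"ty":0.01,"tz":0,"ax":0,"ay":0,"az":0},{"jaw":1,"tx":0.82,"ty":0.01,"tz":0,"ax":0,"ay":0,"az":0},{"jaw":1,"tx":0.82,"ty":0.01,"tz":0,"ax":0,"ay":0,"az":0},{"jaw":1,"tx":0.82,"ty":0.01,"tz":0,"ax":0,"ay":0,"az":0},{"jaw":1,"tx":0,"ty":0,"tz":0.7,"ax":0,"ay":0,"az":0},{"jaw":1,"tx":0,"ty":0,"tz":0.7,"ax":0,"ay":0,"az":0},{"jaw":1,"tx":0,"ty":0,"tz":0.7,"ax":0,"ay":0,"az":0},{"jaw":1,"tx":0,"ty":0,"tz":0.4,"ax":0,"ay":0,"az":0},{"jaw":1,"tx":0,"ty":0,"tz":0,"ax":0,"ay":0,"az":0},{"jaw":1,"tx":0,"ty":0,"tz":0,"ax":0,"ay":0,"az":0}]'
python3 - <<'E'
from h import *
R=np.array(observe()['orientation']);print(sh(G(0,0,87.3)+0.5*R[:,0],49.6-90))
print(sh(G(0,0,87.3)+0.5*R[:,0],49.6-90))
E
```

```text
time_s: 27.2
ee_pos: [556.7, 151.9, 117.6]
orientation: [[0.649, 0.761, 0.001], [0.761, -0.649, 0.0], [0.001, 0.001, -1.0]]
force: [-0.6, 0.3, -2.9]
finger_gap: 19.8
finger_force: 29.9
{'t': array([-0.06, -0.07,  1.51]), 'az': np.float64(-0.01)}
{'t': array([-0.06, -0.07,  1.51]), 'az': np.float64(-0.01)}
```

```bash
python3 -m handwheel '[{"jaw":1,"tx":-0.06,"ty":-0.07,"tz":0.3,"ax":0,"ay":0,"az":0},{"jaw":1,"tx":0,"ty":0,"tz":0.25,"ax":0,"ay":0,"az":0},{"jaw":1,"tx":0,"ty":0,"tz":0.25,"ax":0,"ay":0,"az":0},{"jaw":1,"tx":0,"ty":0,"tz":0.1,"ax":0,"ay":0,"az":0},{"jaw":1,"tx":0,"ty":0,"tz":0,"ax":0,"ay":0,"az":0}]'
```

```text
time_s: 27.82
ee_pos: [554.2, 151.9, 98.8]
orientation: [[0.649, 0.761, -0.0], [0.761, -0.649, -0.0], [-0.0, -0.0, -1.0]]
force: [0.0, 0.5, -2.7]
finger_gap: 19.7
finger_force: 29.9
```

```bash
python3 -m handwheel '[{"jaw":1,"tx":0,"ty":0,"tz":0.25,"ax":0,"ay":0,"az":0},{"jaw":1,"tx":0,"ty":0,"tz":0.2,"ax":0,"ay":0,"az":0},{"jaw":1,"tx":0,"ty":0,"tz":0.1,"ax":0,"ay":0,"az":0},{"jaw":1,"tx":0,"ty":0,"tz":0.05,"ax":0,"ay":0,"az":0},{"jaw":1,"tx":0,"ty":0,"tz":0,"ax":0,"ay":0,"az":0},{"jaw":1,"tx":0,"ty":0,"tz":0,"ax":0,"ay":0,"az":0}]'; python3 -c "
from h import *
s=observe();print(sh(G(0,0,87.3),49.6-90),s['force'],s['wrist_torque'])"
```

```text
time_s: 28.58
ee_pos: [554.3, 151.9, 87.3]
orientation: [[0.649, 0.761, 0.0], [0.761, -0.649, -0.0], [0.0, 0.0, -1.0]]
force: [-0.2, -0.8, 0.8]
finger_gap: 19.7
finger_force: 29.9
{'t': array([-0.01,  0.02,  0.  ]), 'az': np.float64(-0.01)} [-0.17750243 -0.79764687  0.76217396] [-0.07798153  0.4116901  -0.00062052]
```

```bash
python3 -m handwheel '[{"jaw":1,"tx":0,"ty":0,"tz":0.03,"ax":0,"ay":0,"az":0},{"jaw":1,"tx":0,"ty":0,"tz":0,"ax":0,"ay":0,"az":0.6},{"jaw":1,"tx":0,"ty":0,"tz":0,"ax":0,"ay":0,"az":0.6},{"jaw":1,"tx":0,"ty":0,"tz":0,"ax":0,"ay":0,"az":0.6},{"jaw":1,"tx":0,"ty":0,"tz":0,"ax":0,"ay":0,"az":0.6},{"jaw":1,"tx":0,"ty":0,"tz":0,"ax":0,"ay":0,"az":0.6},{"jaw":1,"tx":0,"ty":0,"tz":0,"ax":0,"ay":0,"az":0},{"jaw":1,"tx":0,"ty":0,"tz":0,"ax":0,"ay":0,"az":0}]' 40; python3 -c "
from h import *
s=observe();print(sh(G(0,0,87.3),15.2-90),s['force'],s['wrist_torque'])"
```

```text
time_s: 29.58
ee_pos: [555.3, 151.5, 87.3]
orientation: [[0.852, 0.524, 0.002], [0.524, -0.852, -0.001], [0.002, 0.002, -1.0]]
force: [-0.3, -2.5, 4.7]
finger_gap: 19.7
finger_force: 39.9
{'t': array([-0.04, -0.02,  0.  ]), 'az': np.float64(2.73)} [-0.28252334 -2.4568413   4.67183288] [-0.46031092  0.30518415  0.0207647 ]
```

Smooth so far. The remaining turn is 2.73 units.

```bash
python3 -m handwheel '[{"jaw":1,"tx":0,"ty":0,"tz":0,"ax":0,"ay":0,"az":0.6},{"jaw":1,"tx":0,"ty":0,"tz":0,"ax":0,"ay":0,"az":0.6},{"jaw":1,"tx":0,"ty":0,"tz":0,"ax":0,"ay":0,"az":0.6},{"jaw":1,"tx":0,"ty":0,"tz":0,"ax":0,"ay":0,"az":0.5},{"jaw":1,"tx":0,"ty":0,"tz":0,"ax":0,"ay":0,"az":0.43},{"jaw":1,"tx":0,"ty":0,"tz":0,"ax":0,"ay":0,"az":0},{"jaw":1,"tx":0,"ty":0,"tz":0,"ax":0,"ay":0,"az":0},{"jaw":1,"tx":0,"ty":0,"tz":0,"ax":0,"ay":0,"az":0}]'
python3 - <<'E'
from h import *
s=observe();print(sh(G(0,0,87.3),15.2-90),s['force'],s['wrist_torque'])
c=camera_model("top");a=get_image("top")[:,:,::-1];b=get_image("wrist")[:,:,::-1];cv2.imwrite('pics/top2.png',a);cv2.imwrite('pics/w8.png',b)
# cup fin edges in wrist image vs tool: lengthwise column positions of dark fin
w=camera_model("wrist");g=cv2.cvtColor(b,cv2.COLOR_BGR2GRAY)
e=np.array(s['ee_pos']);R=np.array(s['orientation'])
f=proj(w,e+R[:,0]*20+[0,0,55-e[2]+47-10]);print('fin front px',f)
for v in range(int(f[1])-30,int(f[1])+14,4): print(v,g[v,225:290:3].tolist())
E
```

```text
time_s: 30.58
ee_pos: [555.2, 151.5, 87.3]
orientation: [[0.965, 0.263, 0.002], [0.263, -0.965, -0.001], [0.002, 0.001, -1.0]]
force: [-1.0, -2.4, 5.1]
finger_gap: 19.4
finger_force: 39.9
{'t': array([-0.03, -0.  ,  0.  ]), 'az': np.float64(0.0)} [-0.9882168  -2.44410076  5.13526131] [-0.50589251  0.39343856  0.12453848]
fin front px [255.5778532  190.58461256]
160 [48, 48, 46, 95, 110, 76, 57, 42, 98, 162, 164, 168, 130, 41, 56, 98, 149, 166, 169, 172, 166, 167]
164 [48, 50, 47, 47, 49, 60, 72, 76, 78, 88, 99, 91, 86, 77, 71, 65, 47, 44, 47, 109, 169, 165]
168 [46, 45, 56, 72, 94, 122, 131, 132, 130, 131, 131, 131, 131, 134, 131, 125, 99, 76, 58, 46, 65, 163]
172 [46, 70, 113, 125, 130, 112, 83, 71, 74, 73, 73, 72, 74, 77, 84, 113, 132, 129, 119, 78, 50, 46]
176 [94, 127, 114, 82, 71, 73, 72, 71, 72, 70, 76, 74, 74, 75, 75, 75, 75, 87, 117, 130, 103, 58]
180 [124, 94, 67, 72, 69, 69, 72, 71, 75, 76, 86, 79, 74, 74, 75, 74, 75, 75, 75, 83, 124, 120]
184 [69, 68, 70, 71, 91, 113, 120, 121, 124, 125, 126, 125, 125, 122, 122, 116, 97, 74, 73, 70, 74, 120]
188 [68, 79, 112, 125, 127, 124, 125, 122, 95, 65, 36, 63, 90, 93, 99, 100, 114, 101, 91, 78, 72, 75]
192 [89, 103, 96, 100, 113, 129, 106, 28, 29, 27, 29, 29, 28, 27, 67, 100, 102, 102, 97, 99, 91, 71]
196 [99, 97, 99, 100, 106, 89, 25, 28, 29, 28, 28, 29, 29, 29, 28, 67, 108, 99, 100, 99, 101, 100]
200 [100, 97, 104, 109, 114, 45, 25, 27, 27, 26, 27, 29, 27, 29, 29, 35, 112, 111, 106, 101, 102, 101]
```

The wrist torque about z is 0.12 N m, close to the spring's 0.11 at the bar marks. The fin is centred in the grip and the angle error is about 0, so I'm handing in.

```bash
python3 -c "
from station import *
print(hand_in())"
```

```text
the job is handed in; nothing more can be done
None
```

I handed in at about 31 s with the latch swung off, the cover leaning back at about 1.87 rad, and the cup seated, turned to the bar marks and held there at 40 N against the spring; the hand-in returned no verdict.

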